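# Take the rinsed tiffin apart to dry

## Task

The rinsed steel tiffin has to dry apart on the draining mat. Swing its wire bail right down to either end, take the lid off and set it knob up on the mat, then lift the upper tin out of the lower one and stand it upright on the mat beside the lid, setting both down rather than dropping them. Leave the lower tin standing upright where it is, and do not disturb the glass jar, the drink can or the storage tub.

Things in the scene. Friction and masses are not known exactly. Their poses are not given: they have to be found in the camera images.
- lower_tin: Lower tin of the two-tier oblong steel tiffin, with the wire bail hinged on it: 140 mm long (its x axis), 54 mm wide (y; 58 mm over the rolled rim), 58 mm high, open at the top. Loose, about 0.4 kg with bail, stands on the counter. Origin at the centre of its underside, z up. The tins and lid as found share its yaw; the closed stack is 141 mm high to the top of the lid's knob
- bail (a joint): Swing angle (rad) of the bail about the tin's y axis, through rivets 36 mm above the tin's underside at mid length. 0 = upright, its bar 2 mm above the knob, locking the lid down; + swings the bar to the tin's +x end, - to the -x end, stops at 1.6 either way. Light friction: stays put within 0.35 of upright, past about 0.6 falls to the stop by itself. A nudge under 1 N on the bar moves it
- bail_bar (a point): Centre of the bail's carrying bar, 112 mm from the hinge line (148 mm above the counter when upright). The bar runs along the tin's y axis: black sleeve 10 mm thick, 46 mm long, then 5 mm wire; the two wire arms stand 36 mm to either side of the tin's centre line. A hard shove on it can slide or tip the tiffin
- lid_knob (a point): Round black knob in the middle of the lid: point on its axis, 10 mm below its top, 18 mm above the lid's plate, 29 mm above the lid's underside. Knob 24 mm thick here, 15 mm at its foot. Lid 144 mm long (x), 58 wide (y), 39 high with knob, about 0.14 kg, z up. A plug under it sinks 6 mm into the upper tin, 2 mm play all round: lift straight up; laid down, it rests level on the plug
- upper_mid (a point): Centre of the upper tin, 29 mm above its underside. Size as the lower tin: 140 mm long (x), 54 mm wide (y), 58 mm over the rolled rim, 58 mm high, about 0.2 kg, open at the top, walls 2 mm; z up. Its foot (8 mm high, 4 mm smaller all round) sinks 8 mm into the lower tin, 2 mm play all round: lift straight up. It can be gripped across its width
- mat_top (a point): Centre of the top face of the flat blue-grey ribbed silicone draining mat, fixed on the counter, 220 mm (its x axis) by 300 mm (its y axis), its top 6 mm above the counter
- jar: Small empty clear glass jar, 59 mm across, 83 mm high, loose bystander; origin at the centre of its underside
- can: Drink can, teal and white, 65 mm across, 124 mm high, loose bystander; origin at the centre of its underside
- tub: Small clear storage tub with white lid, 70 x 70 x 104 mm, loose bystander; origin at the centre of its underside

How it is judged:
By the outcome, as a careful person would: the job done as asked, in the order asked, and still so for the second after the job is handed in, with the robot touching nothing.
It also fails if it takes over 72 s, if anything falls off the work surface, if the arm or the gripper's body presses on something with over 40 N, if the wrist force passes 120 N, or if a joint passes its speed limit or range.

## Robot

A 7-joint arm with a two-finger parallel gripper is mounted at the origin on a cart in front of the work surface, level with it; the furniture and walls round the work are solid. World frame = base frame: x ahead of the robot, y to its left, z up, the work surface at z = 0. Lengths are in m, angles in rad, forces in N, time in s.
With the tool pointing down it reaches from about 0.425 to 1.025 m from the base axis. Payload 9.4 kg.
Tool frame: the origin (TCP) lies on the centre line of the jaws, within the pads' length; the fingertips stand 25 mm ahead of it and the grasp point (between the pads) lies 6 mm ahead of it (env.tip_extent is the distance from the TCP to the fingertips, in m); y points along the fingers, z is the direction in which the jaws open and shut, and the axes are right-handed (so a half turn about y gives the same grasp; the last joint's range is limited). The gripper opens to 85 mm and grips with 20 to 120 N. Pads are 22 mm wide; open, the fingers measure 114 mm over their backs; the gripper's body (76 mm by 85 mm) begins 54 mm behind the grasp point. The pads swing forward as they close: fully open they stand 13 mm farther back than shut.
Start: joints at [1.085, 0.599, -0.003, 1.599, 0.002, 0.943, -0.08], TCP at [0.288, -0.665, 0.256] pointing down, gripper open.
Joint ranges: [-2.57, 2.57], [-0.35, 1.97], [-1.29, 1.29], [0.11, 2.56], [-1.05, 4.19], [0.11, 1.86], [-2.63, 2.63]. Speed limits (rad/s): [2.22, 2.22, 3.01, 3.01, 3.14, 3.14, 3.14].

## Interface

Orientations are given as a unit quaternion [x, y, z, w].
In Python, from workcell import env, command_gripper, eyes, monitor gives the robot as it stands. Calls block until the motion is done:
- env.goto(position, orientation): joint-space move of the TCP to a pose.
- env.servo_line(position, attitude=None, feed=0.15, force_limit=None): straight line of the TCP; attitude=None keeps the orientation; feed is the mean speed in m/s. With force_limit (N) it stops when the force on the tool has changed by that much, and returns True; else False.
- env.move_joints(angles): joint-space move.
- command_gripper(opening, force=None): opening from 0.0 (shut) to 1.0 (fully open); force is the grip in N (None keeps the last); returns when the fingers have stopped.
- env.pause(seconds).
- env.inverse_kinematics(position, orientation): joint angles nearest the present ones, or None.
- eyes.capture(name): name is "side" or "top" or "wrist"; returns a dict with "pixels" (384x512x3 uint8, blue, green, red), "fovy" (degrees; the focal length in pixels is half the picture's height over the tangent of half this angle, whatever the lens; pixels are square), "cx", "cy" (the principal point, pixels), "R" (3x3) and "t" (3): a world point X has camera coordinates R X + t. Camera axes: x right, y down, z forward; pixel columns grow to the right and rows downward; lengths in m; the calibration is good to about 2 mm. The wrist camera is an equidistant fisheye: a pixel r from the principal point sees the ray r / f radians off the axis. A picture is of the moment at which its call begins. There is no depth.
A pose or a line that the arm cannot do raises env.IKError and nothing moves.
- env.sign_off(): hands the job in, once; it reports no verdict.
Readings, each from a call of its own:
- monitor.current_time(): time.
- monitor.current_joint_positions(): joint angles.
- monitor.current_qvel(): joint speeds.
- monitor.current_joint_torque(): joint torques, N m.
- monitor.current_eef_pos(): TCP position.
- monitor.current_tcp_rot(): TCP orientation.
- monitor.current_ft_force(): force on the tool from outside, world axes, zero at the start.
- monitor.current_ft_torque(): the same for the moment, N m.
- monitor.current_gripper_width(): opening from 0.0 (shut) to 1.0 (fully open).
Only numpy, scipy, OpenCV 4.12 (cv2) and the standard library are available. Lean on these libraries where they do the work, as an engineer would, in place of code of your own. Each camera call takes 0.05 s, during which the arm holds its last target. There are 200 camera calls.

## Working session

There is one attempt and no reset: what is moved stays moved. The work goes in short steps, each a Python script; the robot and the scene stay as the last script left them, time stands still between calls to the robot, and variables do not carry over. Pictures are saved under pics/ and viewed, about 8 in all and at most 12, crops included, and the job is handed in when it is done.

```bash
mkdir -p pics; ls; cat > h.py <<'E'
import numpy as np, cv2
from workcell import env, command_gripper, eyes, monitor
def snap(n,fn):
    c=eyes.capture(n); cv2.imwrite('pics/%s.png'%fn,c['pixels']); 
    np.save('pics/%s.npy'%fn,c,allow_pickle=True); return c
def load(fn): return np.load('pics/%s.npy'%fn,allow_pickle=True).item()
def ray(c,u,v):
    f=192/np.tan(np.radians(c['fovy'])/2); x=(u-c['cx'])/f; y=(v-c['cy'])/f
    if c.get('fish'):
        r=np.hypot(x,y); s=np.sin(r)/max(r,1e-9); d=np.array([x*s,y*s,np.cos(r)])
    else: d=np.array([x,y,1.])
    R=np.array(c['R']); return -R.T@np.array(c['t']), R.T@d
def onz(c,u,v,z):
    o,d=ray(c,u,v); return o+d*(z-o[2])/d[2]
def proj(c,X):
    f=192/np.tan(np.radians(c['fovy'])/2); p=np.array(c['R'])@np.array(X)+c['t']
    if c.get('fish'):
        h=np.hypot(p[0],p[1]); a=np.arctan2(h,p[2]); return p[:2]/max(h,1e-9)*a*f+[c['cx'],c['cy']]
    return p[:2]/p[2]*f+[c['cx'],c['cy']]
def tri(c1,p1,c2,p2):
    o1,d1=ray(c1,*p1); o2,d2=ray(c2,*p2)
    s=np.linalg.lstsq(np.c_[d1,-d2],o2-o1,rcond=None)[0]
    a=o1+d1*s[0]; b=o2+d2*s[1]; return (a+b)/2, np.linalg.norm(a-b)
E
python3 - <<'E'
from h import *
im=[]
for n in ['side','top']:
    c=snap(n,n+'0'); o,d=ray(c,c['cx'],c['cy']); print(n,c['fovy'],c['cx'],c['cy'],o,d); im.append(c['pixels'])
cv2.imwrite('pics/both.png',cv2.resize(np.vstack(im),None,fx=.78,fy=.78))
print(monitor.current_time(),monitor.current_tcp_rot(),monitor.current_eef_pos(),env.tip_extent)
E
```

```text
pics
side 54.329483658978326 257.74034289871054 189.18756394797484 [-0.23128966  1.26939627  0.69371167] [ 0.47836883 -0.80312602 -0.35517863]
top 46.39536348456848 258.8756306674547 190.54453666402586 [-0.56739373 -0.05398727  1.53968772] [ 0.61710722  0.02060059 -0.78660937]
0.1 [-0.14369096  0.69285511 -0.69191147  0.14339881] [ 0.28803228 -0.66491246  0.25548729] 0.025
```

View pics/top0.png

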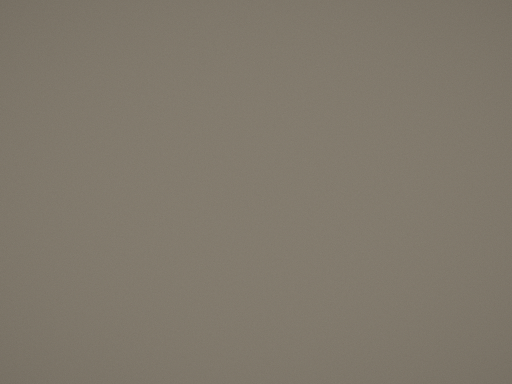

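View pics/side0.png

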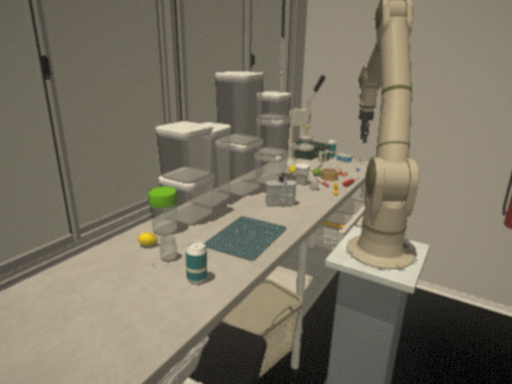

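The top view is blank (obstructed). In the side view, the tiffin is at about (281,190), the mat at (247,238), the can at (197,263), the jar at (168,248), and the tub is probably the green-lidded one or one beyond it. I'll enlarge and cast rays.

```bash
python3 - <<'E'
from h import *
c=load('side0')
for n,p,z in [('tiffin base',(281,206),0),('mat',(247,238),.006),('can',(197,281),0),('jar',(168,260),0),
 ('matL',(207,240),.006),('matB',(252,257),.006),('matR',(286,229),.006),('matT',(243,218),.006),('knob',(281,177),.14)]: print(n,onz(c,*p,z).round(3))
cv2.imwrite('pics/sidecrop.png',cv2.resize(c['pixels'][140:290,130:330],None,fx=4,fy=4,interpolation=cv2.INTER_CUBIC))
E
```

```text
tiffin base [ 0.498 -0.171  0.   ]
mat [0.455 0.19  0.006]
can [0.439 0.506 0.   ]
jar [0.603 0.464 0.   ]
matL [0.573 0.287 0.006]
matB [0.365 0.297 0.006]
matR [0.364 0.039 0.006]
matT [0.567 0.048 0.006]
knob [ 0.508 -0.177  0.14 ]
```

View pics/sidecrop.png

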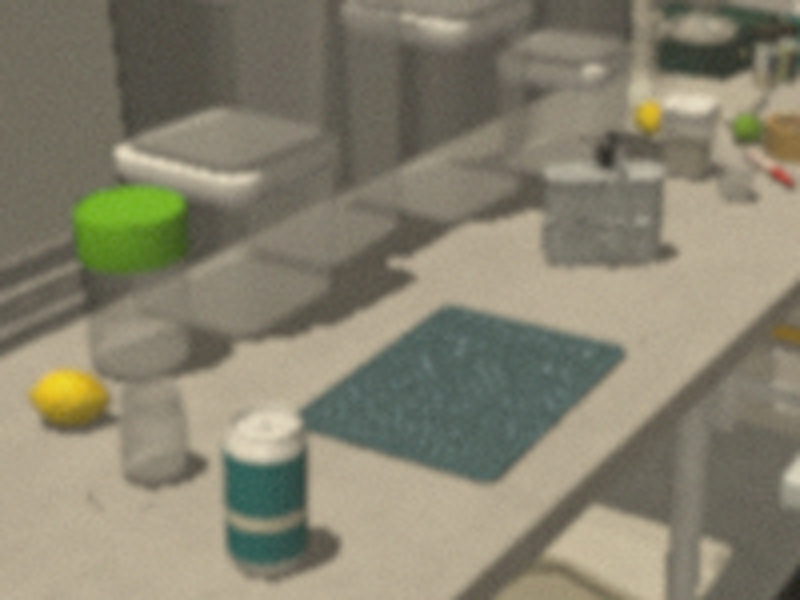

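```bash
cat >> h.py <<'E'
from scipy.spatial.transform import Rotation as Ro
def down(a):
    z=np.array([np.cos(a),np.sin(a),0]); y=np.array([0,0,-1.]); return Ro.from_matrix(np.c_[np.cross(y,z),y,z]).as_quat()
_snap=snap
def snap(n,fn):
    c=_snap(n,fn); c['fish']=(n=='wrist'); np.save('pics/%s.npy'%fn,c,allow_pickle=True); return c
def stat():
    print('t',round(monitor.current_time(),2),'p',np.round(monitor.current_eef_pos(),4),'F',np.round(monitor.current_ft_force(),1),'w',round(monitor.current_gripper_width(),3))
E
python3 - <<'E'
from h import *
c=load('side0')
for n,p,z in [('matL',(205.5,245),.006),('matB',(252.5,260),.006),('matR',(286,227.5),.006),('matT',(242.5,216.8),.006),('tub',(302,184),0)]: print(n,onz(c,*p,z).round(3))
R=Ro.from_quat(monitor.current_tcp_rot()).as_matrix(); print(R.round(2))
p=[.47,-.17,.42]
best=None
for a in np.arange(-3.14,3.14,.2):
    q=env.inverse_kinematics(p,down(a))
    if q is not None:
        d=np.abs(np.array(q)-monitor.current_joint_positions()).max()
        if best is None or d<best[0]: best=(d,a,q)
print(best)
env.servo_line([.288,-.665,.4],feed=.3)
env.goto(p,down(best[1])); stat()
snap('wrist','w1')
E
```

```text
matL [0.554 0.32  0.006]
matB [0.353 0.313 0.006]
matR [0.371 0.026 0.006]
matT [0.575 0.039 0.006]
tub [ 0.544 -0.503  0.   ]
[[-0.92 -0.    0.4 ]
 [-0.4   0.   -0.92]
 [ 0.   -1.   -0.  ]]
(np.float64(0.46745498178533185), np.float64(0.06000000000000272), array([ 0.61783808,  0.18708516, -0.45866615,  1.86195958,  0.09192439,
        1.11318091,  0.18541746]))
t 2.63 p [ 0.47   -0.1714  0.4198] F [-0.6 -0.6  0.4] w 1.001
```

View pics/w1.png

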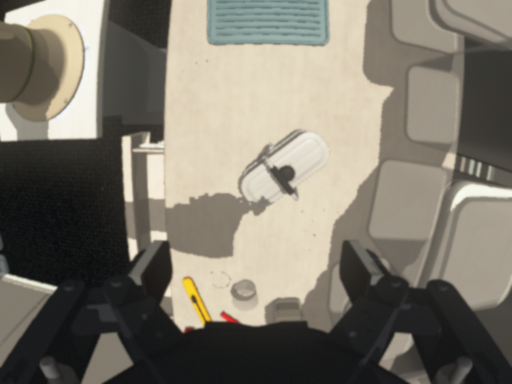

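The wrist view shows the tiffin's lid centred near (285,168), with its long axis running about 28° up to the right. The knob is at (286,173), the bail's bar runs diagonally near (278,173), and the mat is at the top. I'll take a closer crop with measurements.

```bash
python3 - <<'E'
from h import *
c=load('w1'); im=c['pixels']
roi=np.zeros(im.shape[:2],np.uint8); roi[120:215,230:340]=1
hsv=cv2.cvtColor(im,cv2.COLOR_BGR2HSV)
m=((hsv[...,1]<22)&(hsv[...,2]>150)&(roi>0)).astype(np.uint8)
dk=((hsv[...,2]<75)&(roi>0)).astype(np.uint8)
n,l,s,ce=cv2.connectedComponentsWithStats(dk)
for i in range(1,n):
    if s[i,4]>15: print('dark',s[i],ce[i],onz(c,*ce[i],.141).round(3))
m=cv2.morphologyEx(m,cv2.MORPH_CLOSE,np.ones((9,9)))
cs=max(cv2.findContours(m,0,1)[0],key=cv2.contourArea)
P=np.array([onz(c,*p[0],.113)[:2] for p in cs]).astype(np.float32)
print('lid rect',cv2.minAreaRect(P))
print('cam',ray(c,c['cx'],c['cy']))
z=im.copy(); cv2.drawContours(z,[cs],-1,(0,0,255),1)
a=cv2.resize(im[120:215,230:340],None,fx=5,fy=5,interpolation=cv2.INTER_CUBIC)
b=cv2.resize(z[120:215,230:340],None,fx=2,fy=2); a[:b.shape[0],:b.shape[1]]=b
cv2.imwrite('pics/w1c.png',a)
E
```

```text
lid rect ((0.5308744311332703, -0.1626739501953125), (0.08118729293346405, 0.041867323219776154), 42.511112213134766)
cam (array([ 0.46543599, -0.1027276 ,  0.53819638]), array([ 0.01486117, -0.27479184, -0.96138889]))
```

View pics/w1c.png

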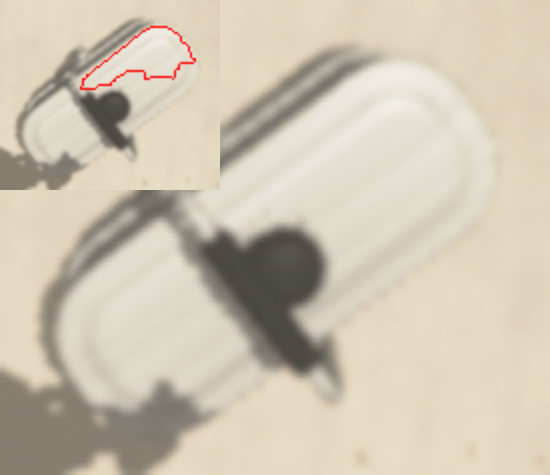

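The crop shows, in full-frame pixels, the knob top at about (286.6,173.6) and the sleeve from (273.6,167.6) to (291,193.6). The bar is slightly on the lower-left side of the knob, so the bail is tilted a little that way.

```bash
python3 - <<'E'
from h import *
c=load('w1')
f=lambda x,y,z:onz(c,230+x/5,120+y/5,z)[:2]
k=f(283,268,.139); print('knob',k)
s1,s2=f(218,238,.148),f(305,368,.148); print('sleeve',s1,s2,np.linalg.norm(s1-s2),(s1+s2)/2,np.degrees(np.arctan2(*(s1-s2)[::-1]))-90)
e=[f(205,195,.112),f(370,70,.112),f(330,345,.112),f(490,215,.112)]
for a,b in((0,1),(2,3)): print('edge deg',np.degrees(np.arctan2(*(e[b]-e[a])[::-1])))
for p in [(205,195),(370,70),(330,345),(490,215),(50,330),(90,405),(495,155),(430,65)]: print(p,(f(*p,.112)-k).round(4), np.linalg.norm(f(*p,.112)-k).round(4))
for d in (28,32,36):
    r=np.radians(d); X=np.array([np.cos(r),np.sin(r)]); Y=np.array([-X[1],X[0]]); print(d,'bar rel knob in tin frame',((s1+s2)/2-k)@X,((s1+s2)/2-k)@Y)
print('side view knob',onz(load('side0'),281.5,177.5,.131))
E
```

```text
knob [ 0.51268668 -0.18595876]
sleeve [ 0.49351375 -0.17696704] [ 0.52004695 -0.21164912] 0.04366758031542839 [ 0.50678035 -0.19430808] 37.41746174681231
edge deg 41.362031668340116
edge deg 43.75470695484297
(205, 195) [-0.0212  0.0146] 0.0258
(370, 70) [0.0239 0.0544] 0.0594
(330, 345) [ 0.0193 -0.0282] 0.0341
(490, 215) [0.0639 0.0145] 0.0655
(50, 330) [-0.0643 -0.0284] 0.0703
(90, 405) [-0.0513 -0.051 ] 0.0723
(495, 155) [0.0635 0.0325] 0.0713
(430, 65) [0.0414 0.0573] 0.0707
28 bar rel knob in tin frame -0.009134748581572281 -0.004599152073677316
32 bar rel knob in tin frame -0.009433317424011139 -0.0039507409207887815
36 bar rel knob in tin frame -0.009685928092193968 -0.0032830821552612506
side view knob [ 0.51445013 -0.19533826  0.131     ]
```

```bash
cat >> h.py <<'E'
def pick(p,angs):
    q0=monitor.current_joint_positions(); o=[]
    for a in angs:
        q=env.inverse_kinematics(p,down(a))
        if q is not None: o.append((np.abs(np.array(q)-q0).max(),a,np.round(q,2)))
    o.sort(key=lambda t:t[0]); print(o); return o[0][1]
E
python3 - <<'E'
from h import *
K=np.array([.513,-.187]); y=np.radians(38.5); X=np.array([np.cos(y),np.sin(y)])
P=lambda x,z:[*(K+X*x),z]
a=pick(P(.035,.25),[y+np.pi/2,y-np.pi/2])
command_gripper(.6)
env.goto(P(.035,.25),down(a)); stat()
print(env.servo_line(P(.035,.152),feed=.12,force_limit=10)); stat()
print(env.servo_line(P(-.08,.152),feed=.08,force_limit=10)); stat()
env.servo_line(P(-.08,.25),feed=.2)
env.servo_line([*(K-X*.05),.33],feed=.2); stat()
c=snap('wrist','w2'); print(proj(c,[*K,.141]))
E
```

```text
[(np.float64(1.0640259729445005), np.float64(-0.8988445647770796), array([ 0.41,  0.43, -0.29,  1.96,  0.17,  0.77, -0.88])), (np.float64(1.7475152753820884), np.float64(2.2427480888127134), array([ 0.76,  0.53, -0.81,  1.94,  0.49,  0.88,  1.93]))]
t 4.12 p [ 0.5406 -0.1653  0.2505] F [ 0.1 -1.   0.5] w 0.597
False
t 5.08 p [ 0.5408 -0.1653  0.1526] F [-0.3 -0.1  0.1] w 0.597
False
t 6.67 p [ 0.4508 -0.2364  0.152 ] F [ 0.4 -0.5 -0.4] w 0.596
t 7.88 p [ 0.473  -0.2182  0.3284] F [ 0.3 -0.3 -0.3] w 0.599
[256.08223027 127.64926049]
```

View pics/w2.png

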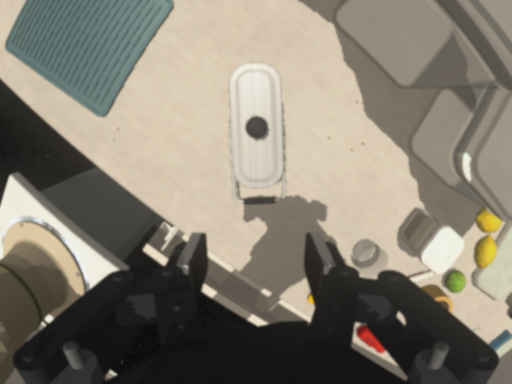

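The bail is down at the -x end: its bar is at (260,200), past the lid end. The knob is at (257,127), where I predicted (256,127.6). Next I'll refine the yaw and lift the lid.

```bash
python3 - <<'E'
from h import *
c=load('w2'); im=c['pixels']; hsv=cv2.cvtColor(im,cv2.COLOR_BGR2HSV)
dk=((hsv[...,2]<90)).astype(np.uint8); dk[:110]=0;dk[145:]=0;dk[:,:240]=0;dk[:,275:]=0
n,l,s,ce=cv2.connectedComponentsWithStats(dk); i=1+s[1:,4].argmax(); print(s[i],ce[i],onz(c,*ce[i],.137))
top,bot=onz(c,256,64,.112),onz(c,257.5,188,.112); d=(top-bot)[:2]; print('lid ends',np.linalg.norm(d),(top+bot)[:2]/2,np.degrees(np.arctan2(d[1],d[0])))
for p in [(103,114),(8,46),(173,6)]: print('mat',onz(c,*p,.006))
K=onz(c,*ce[i],.137)[:2]; y=np.arctan2(d[1],d[0]); a=y-np.pi/2
env.servo_line([*K,.25],attitude=down(a),feed=.2)
print(env.servo_line([*K,.140],feed=.1,force_limit=8)); stat()
command_gripper(0,force=40); stat()
env.servo_line([*K,.185],feed=.06); stat()
env.servo_line([*K,.28],feed=.2); stat()
snap('wrist','w3'); snap('side','s3')
w=load('w3')['pixels'][60:384,100:420]; s=cv2.resize(load('s3')['pixels'][120:290,190:340],None,fx=2,fy=2)[:324]
cv2.imwrite('pics/c3.png',np.hstack([w,s]))
E
```

```text
[247 118  20  20 312] [256.50961538 127.33333333] [ 0.51334328 -0.1872856   0.137     ]
lid ends 0.14209263127269597 [ 0.51292806 -0.18802072] 39.23030795801271
mat [0.37838185 0.01993562 0.006     ]
mat [0.36163312 0.29932287 0.006     ]
mat [0.58056328 0.0279058  0.006     ]
False
t 9.81 p [ 0.5136 -0.1873  0.1405] F [-0.3 -0.3  0.3] w 0.605
t 10.18 p [ 0.5133 -0.1871  0.1406] F [-1.3  1.8  5.4] w 0.256
t 11.08 p [ 0.5131 -0.1873  0.1848] F [-0.6  0.3 -1.8] w 0.254
t 11.71 p [ 0.5128 -0.1873  0.2791] F [ 0.3 -0.5 -2.2] w 0.25
```

View pics/c3.png

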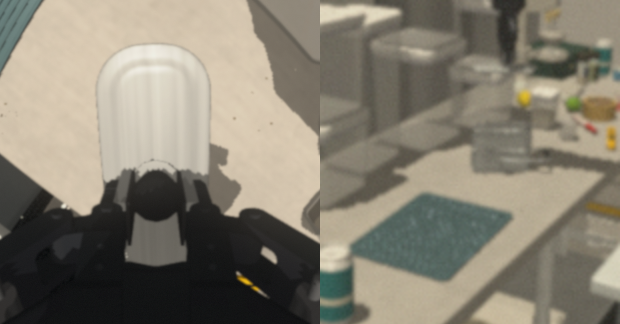

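The lid is held level and clear of the tins, and the tiffin body still stands in place. Next is placing the lid on the mat.

```bash
python3 - <<'E'
from h import *
L=np.array([.475,.25]); m=np.radians(2)
a=pick([*L,.2],[m-np.pi/2,m+np.pi/2])
env.goto([*L,.2],down(a)); stat()
env.servo_line([*L,.065],feed=.15); stat()
print(env.servo_line([*L,.040],feed=.02,force_limit=3)); stat()
command_gripper(.5); stat()
env.servo_line([*L,.2],feed=.2)
L2=[.513-.04*.775,-.187-.04*.632]
env.goto([*L2,.3],down(np.radians(39.2)-np.pi/2)); stat()
snap('wrist','w4'); snap('side','s4')
w=load('w4')['pixels'][:260]; s=cv2.resize(load('s4')['pixels'][130:290,130:330],None,fx=1.6,fy=1.6); s=cv2.copyMakeBorder(s,0,260-s.shape[0],0,0,0)
cv2.imwrite('pics/c4.png',np.hstack([w[:,:470],s]))
E
```

```text
[(np.float64(1.1272788793926303), np.float64(1.6057029118347832), array([ 0.05,  0.62, -0.95,  2.05,  0.69,  0.83,  0.3 ])), (np.float64(1.5012411146310092), np.float64(-1.53588974175501), array([-0.41,  0.46, -0.25,  2.07,  0.19,  0.63, -2.33]))]
t 13.44 p [0.4755 0.2489 0.1998] F [ 0.1  0.2 -0.9] w 0.247
t 14.49 p [0.4753 0.2502 0.0655] F [-0.1 -0.3 -1.9] w 0.256
True
t 15.43 p [0.475  0.2499 0.0446] F [ 0.1 -0.3  5.8] w 0.252
t 15.77 p [0.4746 0.2495 0.044 ] F [-0.   0.1  0.3] w 0.504
t 18.43 p [ 0.4824 -0.2111  0.2996] F [ 0.2 -0.4  0.4] w 0.5
```

View pics/c4.png

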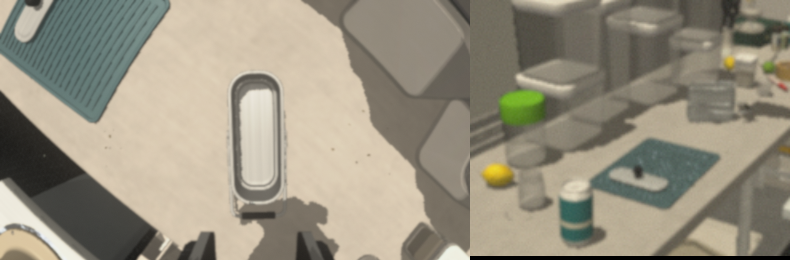

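The lid stands knob up on the mat. The upper tin is open, with its rim spanning about columns 230–285 and rows 71–203. Next is gripping the upper tin.

```bash
python3 - <<'E'
from h import *
c=load('w4')
e=[onz(c,*p,.106)[:2] for p in [(257.5,71),(257.5,203),(230,137),(285,137)]]
d=e[0]-e[1]; print(np.linalg.norm(d),np.linalg.norm(e[2]-e[3]),(e[0]+e[1])/2,(e[2]+e[3])/2,np.degrees(np.arctan2(d[1],d[0])),'pred',proj(c,[.513,-.1875,.106]))
K=np.array([.513,-.1875]); a=np.radians(39)-np.pi/2
command_gripper(1.0)
env.servo_line([*K,.2],attitude=down(a),feed=.2)
print(env.servo_line([*K,.088],feed=.1,force_limit=8)); stat()
command_gripper(0,force=35); stat()
env.servo_line([*K,.125],feed=.05); stat()
env.servo_line([*K,.27],feed=.2); stat()
snap('wrist','w5'); snap('side','s5')
w=load('w5')['pixels'][:300]; s=cv2.resize(load('s5')['pixels'][110:290,130:330],None,fx=1.6,fy=1.6); s=cv2.copyMakeBorder(s,0,300-s.shape[0],0,0,0)
cv2.imwrite('pics/c5.png',np.hstack([w[:,:470],s]))
E
```

```text
0.14207302049153703 0.057775351439325835 [ 0.51411906 -0.18791853] [ 0.51535027 -0.18687645] 39.43405449716 pred [256.54689659 138.92848146]
False
t 20.98 p [ 0.5133 -0.1876  0.0885] F [-0.5 -0.1  0.2] w 0.999
t 21.38 p [ 0.5131 -0.1876  0.0887] F [-1.   1.   6.5] w 0.663
t 22.27 p [ 0.5129 -0.1875  0.1248] F [ 0.4 -0.6 -2.3] w 0.658
t 23.15 p [ 0.5123 -0.1875  0.2689] F [-0.8  0.7 -2.5] w 0.658
```

View pics/c5.png

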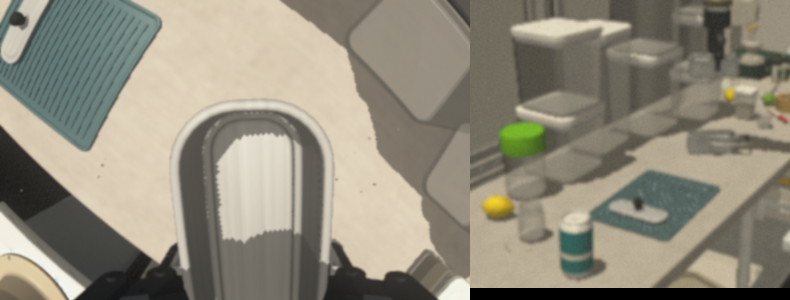

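```bash
python3 - <<'E'
from h import *
L=np.array([.474,.11]); m=np.radians(2)
a=pick([*L,.22],[m-np.pi/2,m+np.pi/2])
env.goto([*L,.22],down(a)); stat()
env.servo_line([*L,.065],feed=.15); stat()
print(env.servo_line([*L,.038],feed=.02,force_limit=3)); stat()
command_gripper(1.0); stat()
env.servo_line([*L,.25],feed=.15)
env.goto([.45,.0,.42],down(m)); stat()
snap('wrist','w6'); snap('side','s6')
w=load('w6')['pixels'][:300]; s=cv2.resize(load('s6')['pixels'][130:290,130:330],None,fx=1.6,fy=1.6); s=cv2.copyMakeBorder(s,0,300-s.shape[0],0,0,0)
cv2.imwrite('pics/c6.png',np.hstack([w[:,:470],s]))
E
```

```text
[(np.float64(1.207165851092331), np.float64(-1.53588974175501), array([-0.12,  0.38, -0.29,  2.16,  0.19,  0.62, -2.08])), (np.float64(1.4093136593910645), np.float64(1.6057029118347832), array([ 0.39,  0.56, -1.04,  2.13,  0.67,  0.83,  0.53]))]
t 24.42 p [0.4743 0.1093 0.2198] F [-0.3  0.  -2. ] w 0.66
t 25.6 p [0.4744 0.1099 0.0655] F [-0.8  0.2 -2.2] w 0.657
True
t 26.55 p [0.4739 0.1103 0.0447] F [-0.8  0.   7.4] w 0.652
t 26.96 p [0.4735 0.1099 0.0444] F [-0.4  0.3  0.6] w 1.0
t 30.11 p [4.499e-01 1.000e-04 4.196e-01] F [ 0.5  0.  -0.3] w 1.0
```

View pics/c6.png

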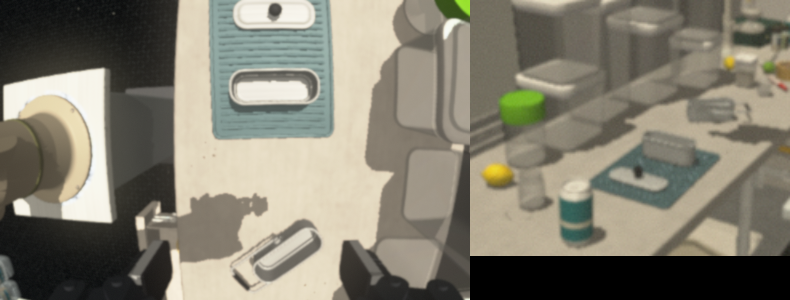

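The lid and upper tin both stand on the mat, at about (274,13) and (274,88). The lower tin stands at about (287,250) with its bail down, and the can and jar look unmoved. I'll compare before and after numerically, then hand in.

```bash
python3 - <<'E'
from h import *
a,b=[load(n)['pixels'].astype(int) for n in('side0','s6')]
for n,(x0,x1,y0,y1) in dict(can=(185,210,240,285),jar=(158,180,232,265),tub=(294,312,160,190)).items(): print(n,np.abs(a-b)[y0:y1,x0:x1].mean().round(1))
print('lower tin pred',proj(load('w6'),[.513,-.1875,.058])); env.pause(.5); stat(); env.sign_off()
E
```

```text
can 3.7
jar 2.9
tub 4.8
lower tin pred [287.16157271 257.23828872]
t 30.71 p [0.45 0.   0.42] F [ 0.1 -0.4 -0.4] w 0.999
the job is handed in; nothing more can be done
```

The job is done and handed in at about 31 s of the 72 s allowed. I swung the bail down to the tin's -x end, then set the lid knob up on the mat. The upper tin I lifted straight out and stood upright beside the lid. Both were lowered slowly until they touched, with 6–7 N at contact, and then released.

**Last checks:**
- **Placing:** the final pictures show the lid and upper tin apart on the mat, and the lower tin upright with its bail down.
- **Lower tin position:** it showed at about (287,250) by eye against a predicted (287,257). I put the difference down to my rough reading of the picture and did not measure it again.
- **Can, jar and tub:** the side view before and after differs only by about 3–5 grey levels around each. That looks like picture noise, so I take them as undisturbed.
- **Top camera:** its view was blank at the start, so everything was measured from the side and wrist cameras. Their estimates of the mat's centre differed by about 17 mm, well inside the margins I left.

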